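# Hang the inspected coupon carrier back on the carrier rail

## Robot

A 7-joint arm with a two-finger parallel gripper is mounted at the origin on the work surface. World frame = base frame: x ahead of the robot, y to its left, z up, the work surface at z = 0. Lengths are in mm, angles in rad, forces in N, time in s.
With the tool pointing down it reaches from about 350 to 900 mm from the base axis. Payload 7.2 kg.
Tool frame: the origin (TCP) lies at the very end of the fingers, on their centre line; the grasp point (between the pads) lies 19 mm behind it; z points along the fingers, y is the line along which they close (so a half turn about z gives the same grasp; the last joint's range is limited). The gripper opens to 85 mm and grips with 20 to 120 N. Pads are 22 mm wide; open, the fingers measure 114 mm over their backs; the gripper's body (76 mm by 85 mm) begins 54 mm behind the grasp point. The pads swing forward as they close: fully open they stand 13 mm farther back than shut.
Start: joints at [1.202, 0.411, -0.013, 1.596, 0.006, 1.134, -0.082], TCP at [185.166, -596.945, 199.997] pointing down, gripper open.
Joint ranges: [-2.95, 2.95], [-0.29, 1.99], [-1.47, 1.44], [0.14, 2.54], [-1.03, 4.17], [0.13, 1.85], [-2.86, 2.86]. Speed limits (rad/s): [2.39, 2.39, 3.01, 3.01, 3.14, 3.14, 3.14].

## Interface

Orientations are given as [roll, pitch, yaw] about the fixed x, y, z axes, in that order (R = Rz(yaw) Ry(pitch) Rx(roll)).
In Python, from plant import arm, kinematics, optics, workorder gives the robot as it stands. Calls block until the motion is done:
- arm.movep(position, orientation): joint-space move of the TCP to a pose.
- arm.line_to(position, orientation=None, rate=150, contact_N=None): straight line of the TCP; orientation=None keeps the orientation; rate is the mean speed in mm/s. With contact_N (N) it stops when the force on the tool has changed by that much, and returns True; else False.
- arm.movej(angles): joint-space move.
- arm.open_jaws() and arm.close(): open the fingers fully, or close them until they stop; the grip force is fixed at half the most.
- arm.sleep(seconds).
- kinematics.solve_ik(position, orientation): joint angles nearest the present ones, or None.
- arm.state(): the state.
- optics.grab_frame(name): name is "scene" or "top" or "wrist"; returns the picture (420x560x3 uint8, red, green, blue); there is no depth.
- optics.get_calibration(name): a dict with "fx", "fy", "cx", "cy" (pixels), "D" ([k1, k2, p1, p2, k3] as OpenCV has them; the pictures are not rectified), "R" (3x3) and "t" (3): a world point X has camera coordinates R X + t. Camera axes: x right, y down, z forward; pixel columns grow to the right and rows downward; lengths in mm; the calibration is good to about 2 mm. A picture is of the moment at which its call begins: read the wrist's pose just before it. get_calibration takes no time and is no camera call; for the wrist camera it gives the pose at the moment of the call.
A pose or a line that the arm cannot do raises arm.MotionError and nothing moves.
- workorder.sign_off(): hands the job in; it is judged then, once.
The state is a dict: "time_s": time; "joint_positions": joint angles; "dq": joint speeds; "joint_efforts": joint torques, N m; "ee_pos": TCP position; "eef_rot": TCP orientation; "ft_force": force on the tool from outside, world axes, zero at the start; "moment": the same for the moment, N m; "width": opening from 0.0 (shut) to 1.0 (fully open); "grasp_force": force on a finger pad.
Only numpy, scipy, OpenCV 4.12 (cv2) and the standard library are available. Lean on these libraries where they do the work, as an engineer would, in place of code of your own. Each camera call takes 0.05 s, during which the arm holds its last target. There are 200 camera calls.

## Task

The steel coupon carrier lying on the low pedestal has been inspected and must go back on the carrier rail. Lift it off by the edges of its framed board, lean it centred on the 45 degree viewing stand and let go, then take it again by its neck, lift its hook over the rail's anti-jump lip and lower it until the hook sits fully down on the belt behind the lip. Hang it between the two carriers already there, clear of both, and leave those two and everything else on the bench where they are.

Things in the scene. Friction and masses are not known exactly. Their poses are not given: they have to be found in the camera images.
- carrier_board (a point): Carrier to hang (loose, 0.16-0.26 kg): framed circuit-board coupon 80 mm long (x), 56 wide (y), 8 thick (z), lying flat at the start; from one short edge a steel neck goes on to a hook. Point: centre of the framed board, mid-thickness. Own x runs along the neck to the hook, y across, z out of the front face (up at the start). Centre of mass about 21 mm from here towards the hook.
- carrier_neck (a point): Same carrier, same axes: a point in the neck, 72 mm from the board's centre towards the hook; the place to hold it for hanging. The neck is 16 mm wide (y), 6 mm thick (z), and runs from 32 mm below this point (the board's edge) to 54 mm above it (top of the hook), straight on from the board's mid-plane.
- carrier_tip (a point): Same carrier, same axes: centre of the free end of the hook's drop leg, 28 mm along x and 22 mm to -z from carrier_neck. The hook turns to -z (behind the board's back): a bar across the top, then the drop leg, 6 mm thick, 26 mm long, parallel to the neck and ending here. The throat between neck and leg is 16 mm wide, 20 mm deep, open towards the board.
- carrier: The same carrier as a whole; origin at the centre of the board's back face (4 mm to -z of carrier_board), same axes.
- pedestal_top (a point): Fixed black pedestal on which the carrier starts: centre of its top, 45 mm above the bench. Block 60 mm (x) by 34 mm (y), on a foot plate 110 x 80 x 8 mm. The board overhangs the block 11 mm on each long side; the hook hangs down free beyond its +x end.
- stand_seat (a point): Fixed black viewing stand, a V of two faces at right angles. Point: middle of the V's inner corner line, 34 mm above the bench. Own x is level, from the stand's front to its back, y along the corner line, z up. From the corner the inclined face rises towards +x at 45 degrees (78 mm long, only 34 mm wide: fingers pass beside it) and the ledge towards -x at 45 degrees (18 mm deep, 56 mm wide).
- stand: The same stand, same axes; origin under the centre of its foot plate (120 x 80 x 8 mm), 45 mm to +x of the corner line. The carrier leans here with the board's back on the inclined face, its hookless short edge on the ledge, neck free past the top, hook behind: board centre then 25 mm to +x of stand_seat and 31 mm above it.
- rail: Fixed carrier rail (a narrow belt conveyor, standing still), 480 mm long along its own y; own x is level, from the robot's side, where carriers hang, to the back; z up. Origin on the bench, half-way along, in the plane of the necks of carriers hanging upright with the drop leg against the lip. Straight for y = -200 to 200 mm, then end housings (x = 10 to 54, up to z = 228 mm); posts and motor behind x = 50 mm.
- rail_lip (a point): Rail, same axes: middle of the top edge of its front anti-jump lip, at x = 17, z = 214 mm in the rail's frame. The lip is 4 mm thick (x = 15 to 19). Behind it the belt, 14 mm lower (z = 200), x = 19 to 44 mm, then a rear wall up to z = 222 mm.
- rail_bar (a point): Rail, same axes: middle of the front of the anti-sway bar, a 10 mm round bar along y at x = 12, z = 95 mm in the rail's frame. The back of a hanging board comes to rest against it, the carrier then leaning about 4 degrees, board towards the bar. Under the belt run (z below 184 mm) the space down to this bar is open.
- hung_left_board (a point): A carrier of the same shape (loose), already hanging on the rail to the left (+y) of the free place; point at the centre of its framed board, 56 mm wide. Own x points to the rail's back, y along the rail, z up.
- hung_right_board (a point): A carrier of the same shape (loose), already hanging on the rail to the right (-y) of the free place; point and axes as for hung_left_board.
- pen_cup: Loose bystander: brown round pen cup, 72 mm across, 95 mm tall, with pens standing up to 155 mm above the bench; origin at the centre of its foot.
- tape_roll: Loose bystander: amber tape roll lying flat, 100 mm across, 24 mm tall; origin at the centre of its underside.
- paper_roll: Loose bystander: white wiping-paper roll standing on end, 104 mm across, 98 mm tall; origin at the centre of its underside.
- camera: Loose bystander: silver compact camera lying on its back, 55 x 96 x 31 mm; origin at the centre of its underside.
- stop_box: Loose bystander: white box 75 mm square, 55 mm tall, with a red mushroom button on top (81 mm in all); origin at the centre of its underside.
- screwdriver: Loose bystander: small screwdriver, 150 mm long, lying flat; origin near its middle, at the bench.

How it is judged (in metres and radians):
On the way, in this order (a step that is already met when the one before it is completed fails the run):
1. the carrier is lifted clear of the pedestal, held by its framed board (z of carrier_board in the frame of pedestal_top above 0.035 m and distance between the grasp point and carrier_board below 0.05 m and contact force between the fingers and carrier above 0.5 N), for 0.1 s.
2. the carrier leans squarely on the viewing stand, board back on the inclined face and lower edge on the ledge, centred within 20 mm, let go by the fingers (x of carrier_board in the frame of stand_seat between 0.0135 and 0.0375 m and z of carrier_board in the frame of stand_seat between 0.0191 and 0.0431 m and y of carrier_board in the frame of stand_seat between -0.02 and 0.02 m and angle between carrier_board's own x axis and vertical between 0.635 and 0.935 rad and contact force between the fingers and carrier below 0.1 N), for 0.3 s.
3. held by the neck, the carrier has its hook's tip above the top of the anti-jump lip and has come past it to the belt side, within the straight rail (distance between the grasp point and carrier_neck below 0.05 m and x of carrier_tip in the frame of rail between 0.018 and 0.045 m and z of carrier_tip in the frame of rail above 0.212 m and y of carrier_tip in the frame of rail between -0.19 and 0.19 m), for 0.04 s.
At the end, for the whole second after the job is handed in: The carrier hangs on the rail: the end of its hook stands on the belt behind the anti-jump lip (within 6 mm of belt height), upright and square to the rail within 0.2 rad, between the two other carriers with its board clear of both (centres at least 59 mm apart along the rail), at rest and released (x of carrier_tip in the frame of rail between 0.0185 and 0.043 m and z of carrier_tip in the frame of rail between 0.194 and 0.206 m and angle between carrier_board's own x axis and vertical below 0.2 rad and angle between the y axis of carrier_board and the y axis of rail, either way round below 0.2 rad and y of carrier_board in the frame of hung_left_board below -0.059 m and y of carrier_board in the frame of hung_right_board above 0.059 m and linear speed of carrier below 0.03 m/s and contact force between the fingers and carrier below 0.1 N); the robot touches nothing.
It fails at once if one of the two hanging carriers is moved by more than 25 mm (distance of any of hung_left_board, hung_right_board from where it was at the start of the episode above 0.025 m).
It fails at once if a bystander on the bench is moved by more than 25 mm (distance of any of pen_cup, tape_roll, paper_roll, camera, stop_box, screwdriver from where it was at the start of the episode above 0.025 m).
It also fails if it takes over 72 s, if anything falls off the work surface, if the arm or the gripper's body presses on something with over 40 N, if the wrist force passes 120 N, or if a joint passes its speed limit or range.

## Working session

There is one attempt and no reset: what is moved stays moved. The work goes in short steps, each a Python script; the robot and the scene stay as the last script left them, time stands still between calls to the robot, and variables do not carry over. Pictures are saved under pics/ and viewed, at most 10 in all, crops included, and the job is handed in when it is done.

```bash
ls; mkdir -p pics
python3 - <<'E'
from plant import arm, optics
import cv2, numpy as np
for n in("scene","top"):
    f=optics.grab_frame(n); cv2.imwrite(f"pics/{n}0.png",cv2.resize(f[:,:,::-1],(800,600),interpolation=cv2.INTER_CUBIC))
    c=optics.get_calibration(n); print(n,c, -np.array(c["R"]).T@np.array(c["t"]))
s=arm.state();print(s)
E
```

```text
pics
scene {'fx': 438.936011381476, 'fy': 438.936011381476, 'cx': 273.3612431345669, 'cy': 219.03942512742714, 'D': array([0.01850975, 0.        , 0.        , 0.        , 0.        ]), 'R': array([[-0.19896022,  0.97990263,  0.01434134],
       [ 0.7519062 ,  0.16202046, -0.6390512 ],
       [-0.62853154, -0.11636242, -0.76903049]]), 't': array([  81.55071662, -312.76832042, 1785.41475556])} [1373.58727546  178.51829645 1171.993859  ]
top {'fx': 430.75775305082686, 'fy': 430.75775305082686, 'cx': 277.2146942481693, 'cy': 206.4415785735639, 'D': array([-0.01638137,  0.        ,  0.        ,  0.        ,  0.        ]), 'R': array([[-0.029385  , -0.99942438, -0.01695364],
       [-0.99906467,  0.02990424, -0.03123335],
       [ 0.03172235,  0.01601999, -0.99936833]]), 't': array([  45.58231838,  539.6395652 , 1448.65828792])} [ 494.51941008    6.21107613 1465.37074449]
{'time_s': 0.1, 'joint_positions': array([ 1.20178529,  0.41183206, -0.01273548,  1.59692537,  0.00557752,
        1.13430254, -0.08214982]), 'dq': array([-0.00053585, -0.00230805,  0.00050756, -0.00168525,  0.00135593,
       -0.00133859, -0.00117496]), 'joint_efforts': array([ 2.56189880e-03, -6.01829767e+01,  6.84478562e-01, -3.00090301e+01,
        1.40594735e-02,  6.43558771e-03, -3.27530515e-06]), 'ee_pos': array([ 185.02646107, -596.4868128 ,  199.2438146 ]), 'eef_rot': array([-3.14016217e+00,  7.10477962e-05,  3.00897285e-01]), 'ft_force': array([ 0.09012446,  0.68310211, -0.55578279]), 'moment': array([0.03065945, 0.04625978, 0.07110783]), 'grasp_force': 0.0, 'width': 1.0030157940090088}
```

View pics/top0.png

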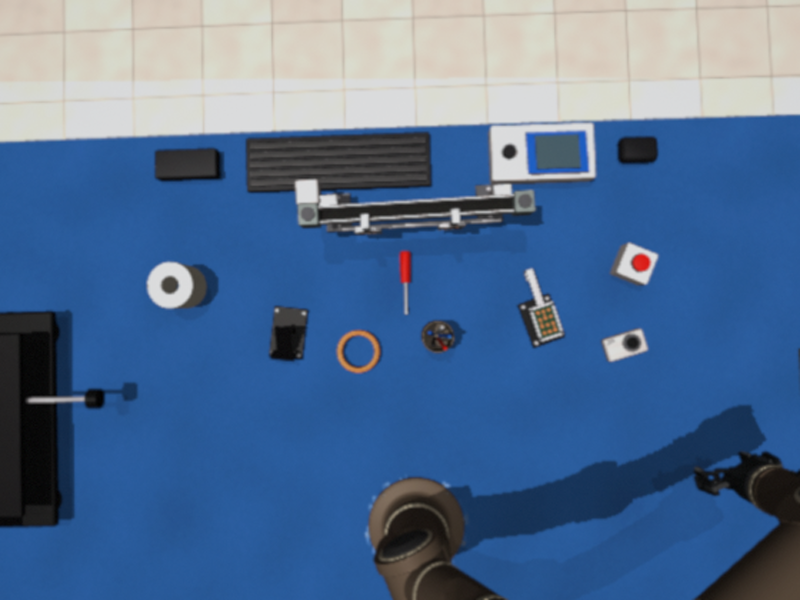

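View pics/scene0.png

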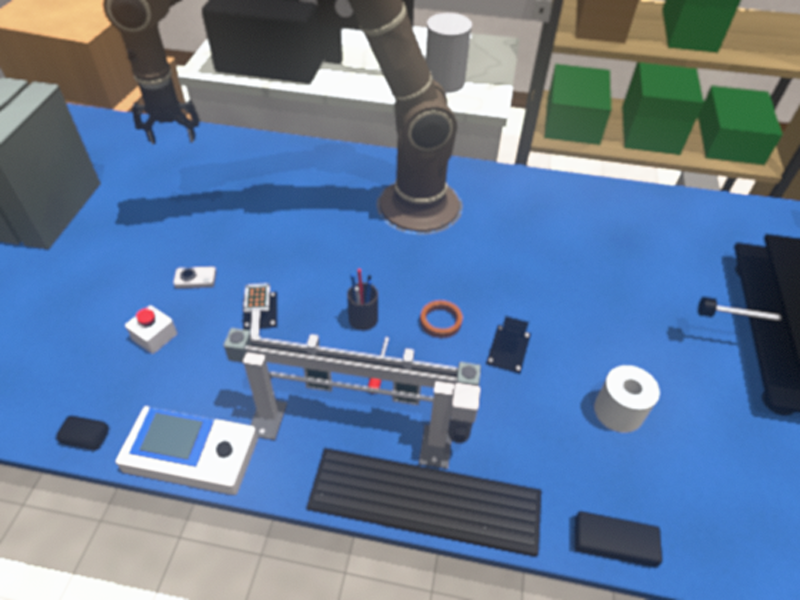

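Top view (800×600 scale): the carrier's board is at about (545,320) with its neck towards (530,272). The stand is at (288,333), the rail runs from (308,213) to (525,201), and the hung necks are at (365,222) and (455,216). I'll get rough positions from these pixels.

```bash
cat > h.py <<'E'
from plant import arm, kinematics, optics, workorder
import numpy as np, cv2
from scipy.spatial.transform import Rotation as Ro
def K(c): return np.array([[c["fx"],0,c["cx"]],[0,c["fy"],c["cy"]],[0,0,1.]])
def px2w(c,uv,z):
    n=cv2.undistortPoints(np.array(uv,float).reshape(-1,1,2),K(c),np.array(c["D"])).reshape(-1,2)
    R=np.array(c["R"]);C=-R.T@np.array(c["t"])
    d=np.c_[n,np.ones(len(n))]@R
    return C+d*((z-C[2])/d[:,2])[:,None]
def w2px(c,X):
    R=np.array(c["R"]);return cv2.projectPoints(np.array(X,float).reshape(-1,1,3),cv2.Rodrigues(R)[0],np.array(c["t"],float),K(c),np.array(c["D"]))[0].reshape(-1,2)
def down(yaw): return [np.pi,0,yaw]
def E(R): return Ro.from_matrix(R).as_euler("xyz")
E
python3 - <<'E'
from h import *
c=optics.get_calibration("top"); s=.7
def p(n,uv,z): print(n,px2w(c,np.array(uv)*s,z).round(0).tolist())
p("board",[[547,321]],53); p("neckend",[[530,270]],53)
p("stand foot",[[276,308],[308,309],[303,359],[270,358]],8)
p("rail houses",[[308,214],[524,201]],228)
p("hook tops",[[365,219],[456,214]],226)
p("pens",[[439,336]],95);p("driver",[[405,252],[406,313]],5)
w=optics.get_calibration("wrist");R=np.array(w["R"]);st=arm.state()
T=Ro.from_euler("xyz",st["eef_rot"]).as_matrix()
print("cam in tool",T.T@(-R.T@np.array(w["t"])-st["ee_pos"]),"\n",(R@T).round(3),w["fx"],w["cx"],w["cy"])
for q in [[480,-180,330],[470,240,330],[480,20,380]]:
  for y in (0,np.pi/2,-np.pi/2): print(q,y,kinematics.solve_ik(q,down(y)))
E
```

```text
board [[469.0, -314.0, 53.0]]
neckend [[587.0, -280.0, 53.0]]
stand foot [[518.0, 316.0, 8.0], [514.0, 240.0, 8.0], [396.0, 254.0, 8.0], [400.0, 333.0, 8.0]]
rail houses [[703.0, 200.0, 228.0], [715.0, -238.0, 228.0]]
hook tops [[690.0, 84.0, 226.0], [694.0, -100.0, 226.0]]
pens [[444.0, -65.0, 95.0]]
driver [[642.0, 5.0, 5.0], [497.0, 7.0, 5.0]]
cam in tool [ 6.58759796e+01  1.24295758e-01 -1.73603047e+02] 
 [[ 0.     1.    -0.002]
 [-0.966 -0.    -0.26 ]
 [-0.26   0.002  0.966]] 344.9943774732071 282.14826597882967 202.93413527290562
[480, -180, 330] 0 [ 0.53740131  0.14934689 -0.31207661  1.64948428  0.04683717  1.35011041
 -1.35247529]
[480, -180, 330] 1.5707963267948966 [ 0.7306099   0.17219425 -0.53935973  1.63797928  0.09018588  1.35632793
  0.17854877]
[480, -180, 330] -1.5707963267948966 [-0.771977    0.24265922  1.28192964  1.71679943 -0.23776158  1.36030205
 -2.58926798]
[470, 240, 330] 0 [ 0.34743285  0.36904876 -1.20039392  1.58149946  0.34652992  1.42977425
 -2.45034172]
[470, 240, 330] 1.5707963267948966 [ 0.39466641  0.41951096 -1.30405029  1.57953758  0.40666527  1.45519447
 -0.93503988]
[470, 240, 330] -1.5707963267948966 [ 0.36039518  0.38094771 -1.22669731  1.58094918  0.36102308  1.43553953
  2.24872653]
[480, 20, 380] 0 [ 0.54467615  0.11366037 -0.75204978  1.60081024  0.07805371  1.45795207
 -1.78374812]
[480, 20, 380] 1.5707963267948966 [ 0.61762421  0.12577198 -0.83811306  1.59737987  0.09396045  1.46032789
 -0.22693293]
[480, 20, 380] -1.5707963267948966 [ 0.97840116  0.27359097 -1.36096207  1.58359052  0.26808773  1.50214893
  2.74804801]
```

Run:
```python
from h import *
import pickle
D={}
for n,q in [("car",[470,-310,300]),("rail",[590,-5,340]),("stand",[450,285,330])]:
    arm.movep(q,down(0)); arm.sleep(.3)
    c=optics.get_calibration("wrist"); f=optics.grab_frame("wrist"); D[n]=(c,f)
    cv2.imwrite(f"pics/w_{n}.png",cv2.resize(f[:,:,::-1],(800,600),interpolation=cv2.INTER_CUBIC))
    s=arm.state(); print(n,s["time_s"],s["joint_positions"].round(2),s["ee_pos"])
pickle.dump(D,open("D.pkl","wb"))
```

```text
car 1.9917 [ 0.61  0.24 -0.14  1.6   0.04  1.3  -1.11] [ 469.74928821 -310.3978731   299.86160425]
rail 3.5917 [ 0.17  0.29 -0.32  1.45  0.09  1.41 -1.73] [589.9610133   -5.70338079 339.96634448]
stand 5.1667 [-0.22  0.21 -0.52  1.6   0.11  1.37 -2.33] [450.40395107 284.48070115 329.91431793]
```

View pics/w_car.png

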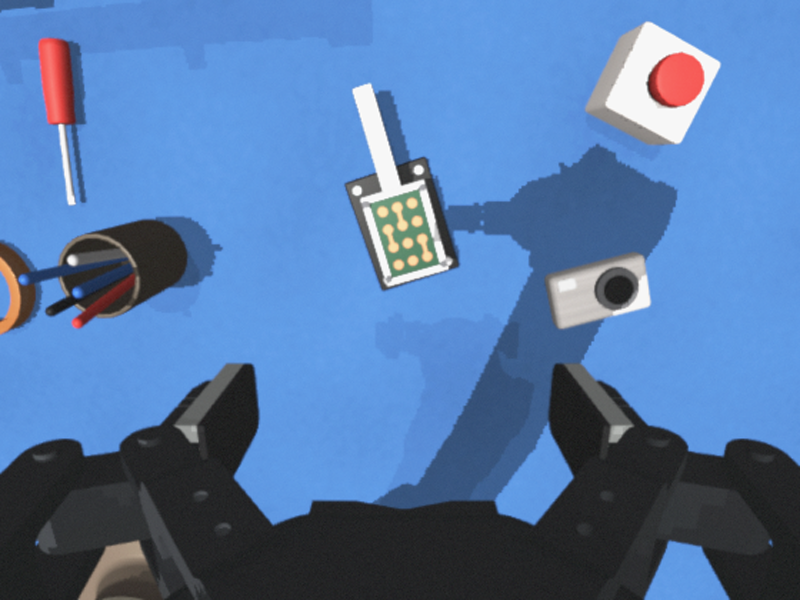

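View pics/w_rail.png

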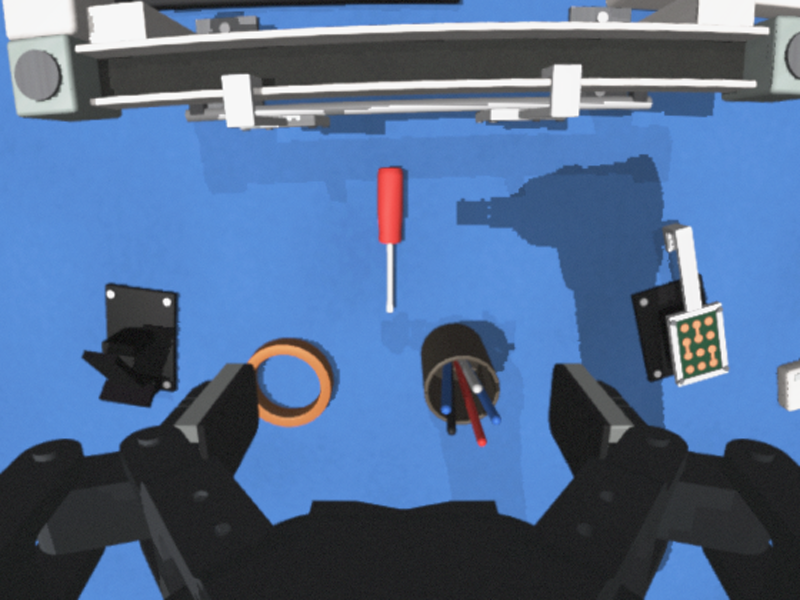

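View pics/w_stand.png

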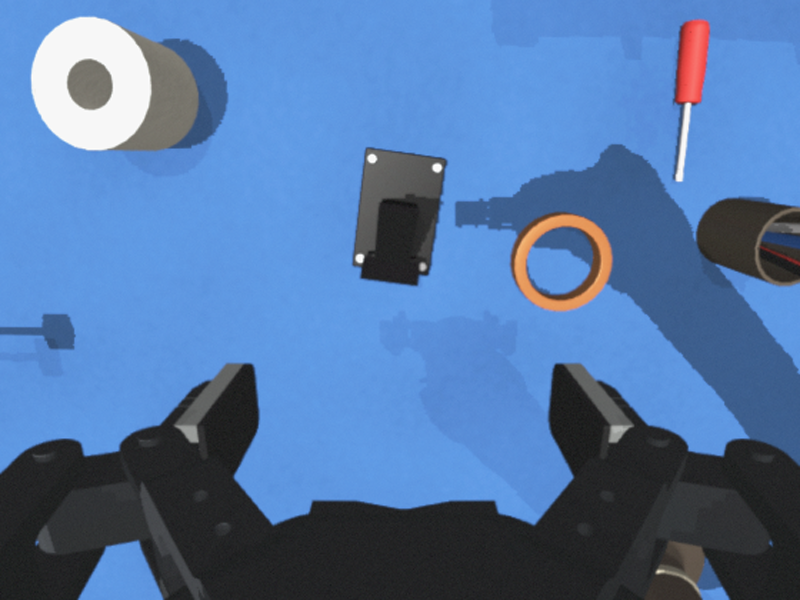

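Carrier view: neck tip at (362,86), board centred near (407,235). Stand view: ledge at (390,270), incline rising towards the top, so stand x ≈ world +x. Rail view: the lip runs from (93,100) to (755,84), and the hooks are at (239,100) and (567,90). One enlarged composite will give exact corners.

Run:
```python
from h import *
import pickle
D=pickle.load(open("D.pkl","rb"))
a=D["car"][1][50:210,235:335]; b=D["stand"][1][95:205,235:325]
g=lambda i:np.clip(255*(i/255.)**.6,0,255).astype(np.uint8)
o=np.zeros((600,800,3),np.uint8)
A=cv2.resize(g(a),None,fx=3.75,fy=3.75,interpolation=cv2.INTER_CUBIC);B=cv2.resize(g(b),None,fx=4.5,fy=4.5,interpolation=cv2.INTER_CUBIC)
o[:A.shape[0],:A.shape[1]]=A;o[:B.shape[0],390:390+B.shape[1]]=B
cv2.imwrite("pics/comp.png",o[:,:,::-1])
c,f=D["rail"];s=.7
print("lip",px2w(c,np.array([[93,101],[755,85]])*s,214).round(1))
print("lip mid",px2w(c,np.array([[400,93]])*s,214).round(1))
print("hook tops",px2w(c,np.array([[238,75],[568,67],[240,102],[566,93]])*s,226).round(1))
```

```text
lip [[ 692.2  178.1  214. ]
 [ 702.3 -218.   214. ]]
lip mid [[692.6  -4.9 214. ]]
hook tops [[701.8  84.6 226. ]
 [705.8 -97.7 226. ]
 [687.4  84.4 226. ]
 [692.  -97.5 226. ]]
```

View pics/comp.png

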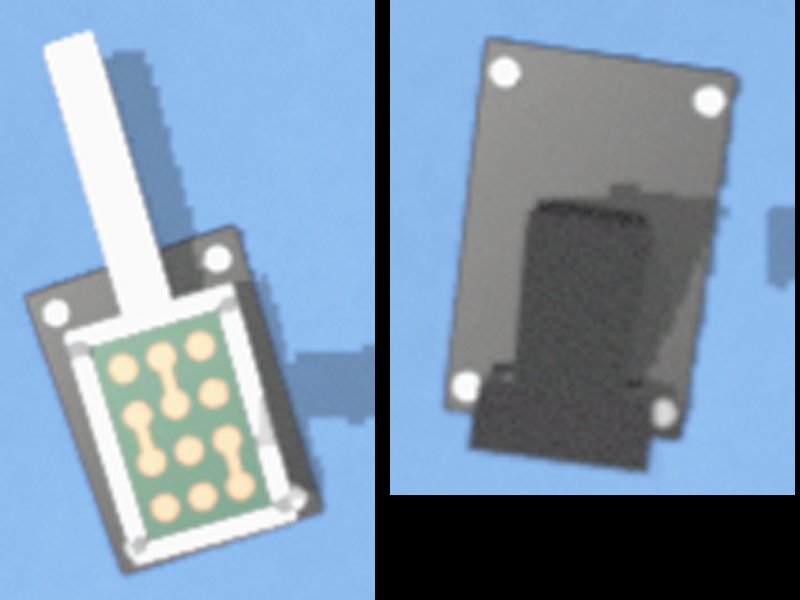

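The comp picture shows board corners (64,334), (232,284), (297,515), (137,565) and neck tip (68,38). It also shows stand foot corners (487,38), (738,73), (682,437), (446,408), ledge outer edge (470,448)–(648,470), and incline top (540,203)–(650,215).

Run:
```python
from h import *
import pickle
D=pickle.load(open("D.pkl","rb"))
c=D["car"][0]
f=lambda p:(np.array(p)-.5*3.75)/3.75+[235.,50.]
P=px2w(c,f([[64,334],[232,284],[297,515],[137,565]]),53)
print(P.round(1),"len",[np.linalg.norm(P[i]-P[i-1]).round(1) for i in range(4)],"ctr",P.mean(0).round(1))
ax=(P[0]+P[1]-P[2]-P[3]);print("yaw",np.arctan2(ax[1],ax[0]))
t=px2w(c,f([[68,38]]),52)[0];m=P.mean(0);print("tip",t,"dist(126)",np.linalg.norm((t-m)[:2]),"yaw",np.arctan2(*(t-m)[1::-1]))
c=D["stand"][0]
f=lambda p:(np.array(p)-[390,0]-2.2)/4.5+[235.,95.]
F=px2w(c,f([[487,38],[738,73],[682,437],[446,408]]),8);print("foot",F.round(1),F.mean(0),[np.linalg.norm(F[i]-F[i-1]).round(1) for i in range(4)])
ax=(F[0]+F[1]-F[2]-F[3]);print("yaw",np.arctan2(ax[1],ax[0]))
print("ledge edge", px2w(c,f([[470,448],[648,470]]),34+12.7), "top",px2w(c,f([[540,203],[650,215]]),89).round(1))
# rail: white edges per column
c,im=D["rail"];g=im.astype(float).min(2)
L=[]
for u in list(range(80,150,4))+list(range(200,380,4))+list(range(420,520,4)):
    col=g[50:80,u]; d=np.diff(col); k=int(d.argmax()); e=int(d.argmin()); L.append([u,50+k+1,50+e+.5,col.max()])
L=np.array(L); 
A=px2w(c,L[:,[0,1]],214);B=px2w(c,L[:,[0,2]],214)
for X in (A,B):
    p=np.polyfit(X[:,1],X[:,0],1);r=X[:,0]-np.polyval(p,X[:,1]);ok=abs(r-np.median(r))<3
    p=np.polyfit(X[ok,1],X[ok,0],1);print("lip fit",p,ok.sum(),len(ok),(X[ok,0]-np.polyval(p,X[ok,1])).std())
```

```text
[[ 502.9 -274.4   53. ]
 [ 518.6 -328.3   53. ]
 [ 443.2 -350.6   53. ]
 [ 426.1 -297.2   53. ]] len [np.float64(80.1), np.float64(56.1), np.float64(78.6), np.float64(56.1)] ctr [ 472.7 -312.6   53. ]
yaw 0.28823740119135405
tip [ 593.35893859 -277.33861023   52.        ] dist(126) 125.71082935435325 yaw 0.2845644497045619
foot [[527.1 319.6   8. ]
 [516.5 241.9   8. ]
 [400.5 258.1   8. ]
 [410.3 335.2   8. ]] [463.58879394 288.67958794   8.        ] [np.float64(117.8), np.float64(78.4), np.float64(117.1), np.float64(77.7)]
yaw -0.13564790755161507
ledge edge [[406.22741953 324.25194195  46.7       ]
 [399.25352876 270.32431436  46.7       ]] top [[483.  300.5  89. ]
 [479.8 271.5  89. ]]
lip fit [-2.78133036e-02  6.98765379e+02] 88 88 0.2394889315685923
lip fit [-2.81429637e-02  6.95112031e+02] 87 88 0.2501339058851603
```

Carrier centre is (472.7,-312.6), yaw 0.286, and its lengths check (80/56/126). Stand seat is about (420,294.7,34), yaw -0.136; foot, ledge and incline agree within 6 mm. The lip's mid line is x=697-0.028y and measures 3.7 mm thick. Next I'll check that the whole chain is reachable.

```bash
cat >> h.py <<'E'
Z=lambda a:Ro.from_euler("z",a).as_matrix()
def Rc(yaw,pitch): # carrier rotation: x pitched up by pitch, heading yaw
    return Z(yaw)@Ro.from_euler("y",-pitch).as_matrix()
def tool(pb,yaw,pitch,s,depth,delta=0,flip=1):
    """TCP pose gripping the carrier (board centre pb) s mm towards hook, TCP depth past mid-plane, tool leaned delta towards hook side"""
    R=Rc(yaw,pitch); T=R@Ro.from_euler("y",delta).as_matrix()@np.diag([1.,-1,-1])
    if flip<0: T=T@np.diag([-1.,-1,1])
    return np.array(pb)+R[:,0]*s+T[:,2]*depth, E(T)
CAR=np.array([472.7,-312.6,49]); CY=.286
SY=-.136; SEAT=np.array([420,294.7,34]); SX=Z(SY)[:,0]; STB=SEAT+25*SX+[0,0,31]
RY=.028; RXv=Z(RY)[:,0]; YH=5.
NECK0=np.array([680.0-.028*YH,YH,172])  # hanging neck point
E
python3 - <<'E'
from h import *
up=np.array([0,0,1])
for fl in (1,-1):
  print("pick",fl,kinematics.solve_ik(*tool(CAR,CY,0,15,17,flip=fl)), kinematics.solve_ik(*tool(STB,SY,np.pi/4,15,17,flip=fl)))
  for d in (15,25,35):
    d=np.radians(d); b=NECK0-72*up
    print(np.degrees(d),[None if q is None else q.round(2) for q in (kinematics.solve_ik(*tool(STB,SY,np.pi/4,56,7,d,fl)),kinematics.solve_ik(*tool(b+25*up-50*RXv,RY,np.pi/2,56,7,d,fl)),kinematics.solve_ik(*tool(b+4*RXv,RY,np.pi/2,56,7,d,fl)))])
  print(tool(STB,SY,np.pi/4,56,7,.4,fl))
E
```

```text
pick 1 [ 0.54619143  0.52685459 -0.08738444  1.86599757  0.06432344  0.7514331
 -0.86122006] [-1.80100592  0.62866106  0.83871191  2.40302572  1.50804858  0.28890683
  1.97915383]
14.999999999999998 [array([-1.74,  0.5 ,  1.07,  2.25, -0.06,  0.31, -2.46]), None, array([-0.77,  0.91,  0.81,  2.54,  3.16,  1.38,  0.94])]
25.0 [array([-0.97,  0.31,  0.2 ,  2.11,  0.42,  0.56, -2.84]), None, array([-0.9 ,  0.8 ,  1.03,  2.49,  3.43,  1.07,  0.8 ])]
35.0 [array([-0.36,  0.38, -0.43,  1.96,  0.43,  0.76, -2.76]), array([-1.  ,  0.4 ,  1.07,  2.5 ,  3.58,  0.61,  0.95]), array([-0.79,  0.49,  0.84,  2.4 ,  3.51,  0.63,  0.98])]
(array([486.60869613, 285.58495059,  98.11143797]), array([ 3.14159265, -0.38539816, -0.136     ]))
pick -1 [ 1.2854957   0.921893   -1.2455401   1.8174896   0.96420414  1.16530946
  1.56354954] [-0.50640921  0.5828005  -0.77014978  2.32452925  1.59096786  1.1298354
 -1.0593681 ]
14.999999999999998 [array([-0.21,  0.44, -0.85,  2.16,  1.21,  0.86, -0.46]), None, array([ 0.86,  1.19, -1.26,  2.44,  2.93,  1.38, -0.46])]
25.0 [array([-0.09,  0.46, -0.89,  2.05,  0.95,  0.84, -0.14]), None, array([ 0.85,  0.92, -1.24,  2.4 ,  2.64,  1.1 , -0.56])]
35.0 [array([ 0.  ,  0.52, -0.92,  1.94,  0.72,  0.9 ,  0.14]), array([ 0.9 ,  0.52, -1.22,  2.4 ,  2.38,  0.7 , -0.65]), array([ 0.85,  0.73, -1.23,  2.3 ,  2.35,  0.81, -0.47])]
(array([486.60869613, 285.58495059,  98.11143797]), array([3.14159265, 0.38539816, 3.00559265]))
```

```bash
cat >> h.py <<'E'
D1=np.radians(25)
def back(pose,d):  # same pose, d mm back along tool axis
    p,e=pose; return p-d*Ro.from_euler("xyz",e).as_matrix()[:,2], e
def rep(): 
    s=arm.state(); print("t",round(s["time_s"],1),"q",s["joint_positions"].round(2),"p",s["ee_pos"].round(1),"w",round(s["width"],3),"gf",round(s["grasp_force"],1),"F",s["ft_force"].round(1))
E
python3 - <<'E'
from h import *
arm.movep([470,-312,300],down(CY)); q=arm.state()["joint_positions"].copy()
q[6]+=np.pi if q[6]<-.3 else -np.pi
arm.movej(q); rep()
g=tool(CAR,CY,0,15,20,D1,-1)
arm.movep(*back(g,90)); rep()
arm.line_to(*g,rate=80,contact_N=8); rep()
arm.close(); rep()
arm.line_to(g[0]+[0,0,60],rate=80); rep()
arm.sleep(.15)
arm.line_to(g[0]+[-20,0,230],rate=200); rep()
a=tool(STB+60*Rc(SY,np.pi/4)[:,2]+[0,0,60],SY,np.pi/4,15,20,D1,-1)
print(a,kinematics.solve_ik(*a))
E
```

```text
t 10.0 q [ 0.5   0.24 -0.01  1.6   0.    1.3   2.36] p [ 470.7 -310.9  300. ] w 0.999 gf 0.0 F [-0.1 -1.2 -0.4]
t 10.8 q [ 0.31  0.67 -0.02  1.46  0.25  1.39  2.05] p [ 515.5 -301.2  113.7] w 1.001 gf 0.0 F [-0.9 -0.6  0.6]
t 12.1 q [ 0.34  0.72 -0.02  1.59  0.27  1.2   2.03] p [ 479.6 -310.8   31.3] w 1.001 gf 0.0 F [-0.9  0.4 -0.6]
t 12.8 q [ 0.34  0.72 -0.02  1.59  0.27  1.2   2.03] p [ 479.  -310.7   30.9] w 0.004 gf 0.0 F [1.2 0.6 0.2]
t 13.7 q [ 0.34  0.65 -0.02  1.56  0.26  1.3   2.06] p [ 478.7 -310.6   90.5] w 0.003 gf 0.0 F [-0.1  0.3 -0.1]
t 14.9 q [ 0.34  0.47 -0.01  1.45  0.25  1.59  2.15] p [ 458.6 -310.4  259.7] w 0.001 gf 0.0 F [ 0.2  0.5 -1. ]
(array([420.02040752, 294.69720734, 159.23915617]), array([3.14159265, 0.34906585, 3.00559265])) [-0.14393647  0.26130058 -0.89812774  2.08329599  0.70673498  0.87193469
 -0.03608751]
```

The jaws shut to zero, so the grasp missed. I'll look at the scene before going on.

Run:
```python
from h import *
arm.movep([440,-312,330],[np.pi,0,CY+np.pi]) ; rep()
arm.open_jaws()
c=optics.get_calibration("wrist");f=optics.grab_frame("wrist");s=optics.grab_frame("scene")
import pickle;pickle.dump((c,f),open("D2.pkl","wb"))
o=np.zeros((600,800,3),np.uint8);o[:375,:500]=cv2.resize(f,(500,375),interpolation=cv2.INTER_CUBIC)
o[:300,500:]=cv2.resize(s[180:280,110:210],(300,300),interpolation=cv2.INTER_CUBIC)
o[380:600,:733]=cv2.resize(s[180:300,60:460],(733,220))
cv2.imwrite("pics/miss.png",o[:,:,::-1])
```

```text
t 15.3 q [ 0.56  0.18 -0.04  1.61  0.01  1.35  2.38] p [ 438.4 -313.1  331. ] w -0.003 gf 0.0 F [-0.4  1.  -1. ]
```

View pics/miss.png

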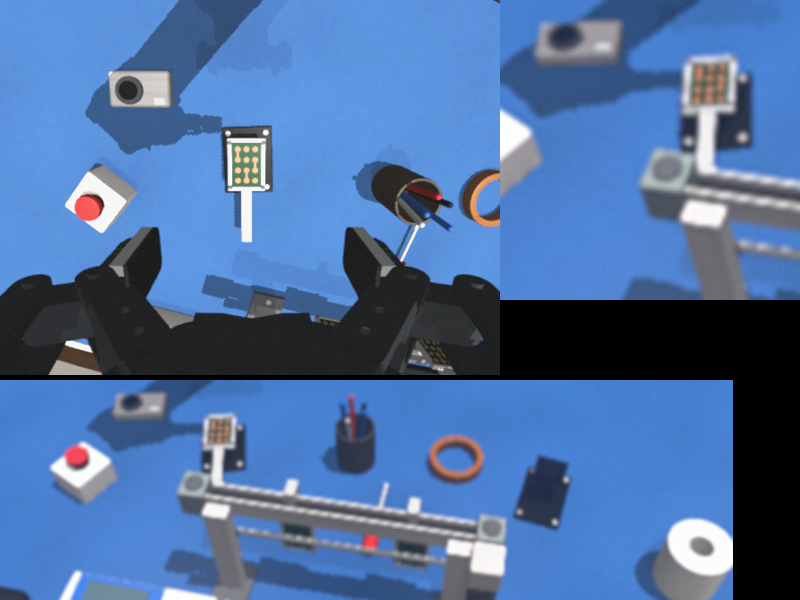

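Run:
```python
from h import *
import pickle
D=pickle.load(open("D.pkl","rb"));c2,f2=pickle.load(open("D2.pkl","rb"))
R=Rc(CY,0);pts=np.array([CAR+R@[a,b,4] for a,b in((40,28),(40,-28),(-40,-28),(-40,28),(126,0))])
print("new wrist (x.893)",(w2px(c2,pts)*500/560).round(0).tolist())
print("rail view(800)",(w2px(D["rail"][0],pts)/.7).round(0).tolist())
print("scene (crop300: (u-110)*3+500,(v-180)*3)",((w2px(optics.get_calibration("scene"),pts)-[110,180])*3+[500,0]).round(0).tolist())
# two-view check of neck end & board centre
def tri(obs):
    A=[];b=[]
    for c,uv in obs:
        R=np.array(c["R"]);C=-R.T@np.array(c["t"]);d=px2w(c,[uv],0)[0]-C;d/=np.linalg.norm(d);P=np.eye(3)-np.outer(d,d);A.append(P);b.append(P@C)
    return np.linalg.lstsq(np.vstack(A),np.hstack(b),rcond=None)[0]
car=D["car"][0];f=lambda p:(np.array(p)-1.9)/3.75+[235.,50.]
print("tip: car+rail",tri([(car,f([68,38])),(D["rail"][0],np.array([684,228])*.7)]))
print("tip: car+new",tri([(car,f([68,38])),(c2,np.array([247,242])*1.12)]))
print("ctr: car+rail",tri([(car,f([182,425])),(D["rail"][0],np.array([697,345])*.7)]))
print("ctr: car+new",tri([(car,f([182,425])),(c2,np.array([248,165])*1.12)]))
```

```text
new wrist (x.893) [[264.0, 191.0], [228.0, 191.0], [227.0, 138.0], [265.0, 138.0], [246.0, 242.0]]
rail view(800) [[669.0, 317.0], [721.0, 302.0], [728.0, 371.0], [678.0, 386.0], [683.0, 228.0]]
scene (crop300: (u-110)*3+500,(v-180)*3) [[731.0, 106.0], [680.0, 108.0], [685.0, 55.0], [734.0, 52.0], [702.0, 169.0]]
tip: car+rail [ 593.28661203 -277.46181354   53.21773977]
tip: car+new [ 593.1172489  -276.78577597   53.28515759]
ctr: car+rail [ 472.23700283 -312.0810597    50.22540949]
ctr: car+new [ 472.57499718 -310.96343626   49.03545047]
```

The carrier is exactly where I measured it and hasn't moved. In the wrist picture, though, the fingertips (255/553,365) sit far behind the nominal TCP, so they seem to end short of it and closed above the board. I'll probe the bare bench to get the true finger end.

Run:
```python
from h import *
print(kinematics.solve_ik([580,-170,-55],down(CY+np.pi)))
arm.movep([580,-170,70],down(CY+np.pi));rep()
for nm in ("open","shut"):
    if nm=="shut": arm.close()
    z=60
    hit=arm.line_to([580,-170,-55],rate=60,contact_N=4); print(nm,hit);rep()
    arm.line_to([580,-170,40],rate=200)
arm.open_jaws();arm.line_to([580,-170,200],rate=250);rep()
```

```text
[ 0.28860629  0.69407911 -0.11518849  1.82586937  0.12535127  0.62865337
  1.95513316]
t 17.5 q [ 0.31  0.52 -0.14  1.77  0.09  0.86  1.98] p [ 580.4 -171.6   71.2] w 1.004 gf 0.0 F [ 0.1 -0.4 -0.4]
open True
t 19.1 q [ 0.29  0.68 -0.12  1.82  0.13  0.65  1.95] p [ 579.8 -170.   -44.3] w 0.998 gf 4.1 F [-2.1  0.3  8.6]
shut True
t 21.6 q [ 0.3   0.66 -0.13  1.82  0.12  0.68  1.96] p [ 579.7 -169.9  -31.2] w -0.004 gf 5.6 F [-3.   0.7 11.8]
t 23.7 q [ 0.32  0.39 -0.15  1.64  0.06  1.13  2.01] p [ 579.2 -169.9  198.7] w 1.0 gf 0.0 F [ 0.1  0.8 -1.3]
```

The fingers really end 30.5 mm short of the reported TCP: 43.8 mm open, 31 mm shut, which matches the stated 13 mm swing. I'll correct for that and retry the pick.

```bash
sed -i 's/T\[:,2\]\*depth, E(T)/T[:,2]*(depth+30.5), E(T)/' h.py
python3 - <<'E'
from h import *
g=tool(CAR,CY,0,15,22,D1,-1)
arm.movep(*back(g,70))
print(arm.line_to(*g,rate=100,contact_N=10)); rep()
arm.close(); rep()
if arm.state()["width"]>.4:
    arm.line_to(g[0]+[0,0,60],rate=100); arm.sleep(.15); rep()
    arm.line_to(*tool([450,-280,260],CY,0,15,22,D1,-1),rate=250); rep()
    xc,zc=Rc(SY,np.pi/4)[:,0],Rc(SY,np.pi/4)[:,2]
    for n,b,y,p in(("mid",[430,0,270],.05,.4),("above",STB+50*zc+[0,0,60],SY,np.pi/4),("near",STB+6*zc+8*xc,SY,np.pi/4),("fin",STB+xc,SY,np.pi/4)):
        q=kinematics.solve_ik(*tool(b,y,p,15,22,D1,-1));print(n,None if q is None else q.round(2))
E
```

```text
False
t 25.4 q [ 0.35  0.75 -0.03  1.63  0.29  1.14  2.02] p [ 466.6 -314.6    2. ] w 1.006 gf 0.0 F [-0.4  0.6  0.4]
t 25.8 q [ 0.35  0.75 -0.03  1.63  0.29  1.14  2.02] p [ 466.6 -314.5    2.2] w 0.643 gf 63.6 F [0.1 1.4 6.2]
t 26.6 q [ 0.36  0.67 -0.03  1.61  0.28  1.24  2.05] p [ 465.3 -314.4   60.7] w 0.643 gf 63.4 F [-0.4 -0.3 -1.4]
t 27.4 q [ 0.33  0.46 -0.04  1.58  0.25  1.48  2.08] p [ 442.6 -282.   211.3] w 0.642 gf 63.5 F [ 0.2  0.2 -2.1]
mid [ 0.09  0.11 -0.21  1.94  0.02  1.13  1.49]
above [-0.34  0.29 -0.65  2.11  0.73  0.77 -0.05]
near [-0.89  0.41  0.07  2.16  0.63  0.45  0.06]
fin [-0.95  0.43  0.14  2.17  0.6   0.41  0.08]
```

Run:
```python
from h import *
xc,zc=Rc(SY,np.pi/4)[:,0],Rc(SY,np.pi/4)[:,2]
T=lambda b,y,p:tool(b,y,p,15,22,D1,-1)
arm.line_to(*T([430,0,270],.05,.4),rate=280)
arm.line_to(*T(STB+50*zc+[0,0,60],SY,np.pi/4),rate=280);rep()
arm.line_to(*T(STB+6*zc+8*xc,SY,np.pi/4),rate=130,contact_N=12);rep()
print(arm.line_to(*T(STB-1*zc+3*xc,SY,np.pi/4),rate=40,contact_N=5));rep()
s=optics.grab_frame("scene");t=optics.grab_frame("top")
o=np.zeros((600,800,3),np.uint8)
o[:,:400]=cv2.resize(s[190:280,325:385],(400,600),interpolation=cv2.INTER_CUBIC);o[:500,400:]=cv2.resize(t[190:270,170:234],(400,500),interpolation=cv2.INTER_CUBIC)
cv2.imwrite("pics/stand1.png",o[:,:,::-1])
```

```text
t 30.2 q [-0.55  0.25 -0.39  2.12  0.64  0.71  0.03] p [438.3 291.5 121.6] w 0.639 gf 63.5 F [ 0.9 -0.9 -1.6]
t 31.1 q [-0.59  0.42 -0.29  2.14  0.85  0.55 -0.14] p [474.5 287.5  36.6] w 0.638 gf 63.5 F [ 1.1  0.7 -1.9]
True
t 31.3 q [-0.6   0.43 -0.28  2.14  0.87  0.54 -0.16] p [475.7 288.1  31.5] w 0.644 gf 64.1 F [-0.7 -0.6 -1.6]
```

View pics/stand1.png

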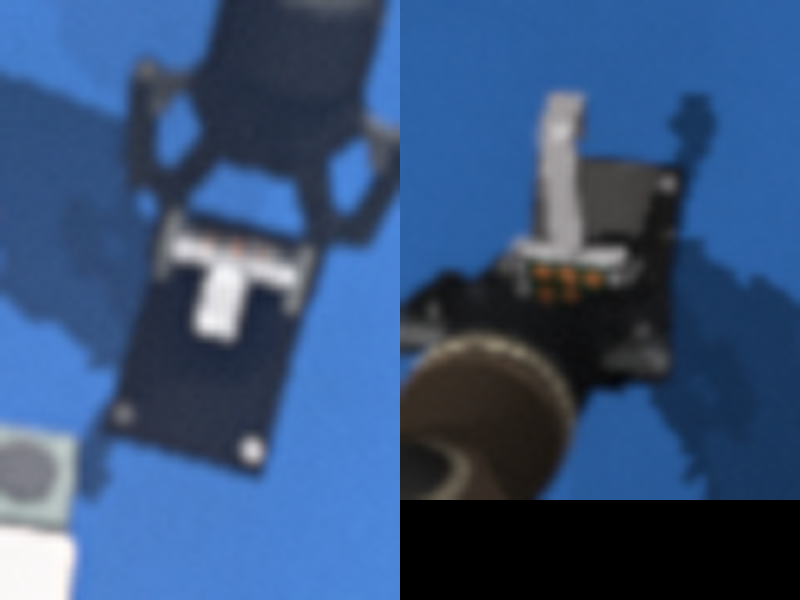

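The view shows the carrier on the incline, centred, neck free and hook behind, with contact felt. Next: seat it down, release and retreat, then check IK for the neck grasp.

Run:
```python
from h import *
xc,zc=Rc(SY,np.pi/4)[:,0],Rc(SY,np.pi/4)[:,2]
p=arm.state()["ee_pos"]
print(arm.line_to(p-4*xc,rate=40,contact_N=5));rep()
arm.open_jaws();rep()
e=arm.state()["eef_rot"];pp=arm.state()["ee_pos"]
arm.line_to(*back((pp,e),90),rate=200);rep()
up=np.array([0,0,1.])
for fl in (1,-1):
  for dd in (30,37,45):
    d=np.radians(dd);b=NECK0-72*up
    for n,a in (("reg",(STB,SY,np.pi/4,56,7,d,fl)),("front",(b+27*up-50*RXv,RY,np.pi/2,56,7,d,fl)),("in",(b+4*RXv,RY,np.pi/2,56,7,d,fl))):
        q=kinematics.solve_ik(*tool(*a));print(fl,dd,n,None if q is None else q.round(2))
s=optics.grab_frame("scene");w=optics.grab_frame("wrist");cw=optics.get_calibration("wrist")
import pickle;pickle.dump((cw,w),open("D3.pkl","wb"))
o=np.zeros((600,800,3),np.uint8)
o[:,:300]=cv2.resize(s[190:290,330:380],(300,600),interpolation=cv2.INTER_CUBIC);o[:375,300:]=cv2.resize(w,(500,375),interpolation=cv2.INTER_CUBIC)
cv2.imwrite("pics/stand2.png",o[:,:,::-1])
```

```text
False
t 31.6 q [-0.61  0.44 -0.28  2.15  0.87  0.54 -0.17] p [472.3 288.3  28.2] w 0.637 gf 64.2 F [-0.3  0.2 -0.7]
t 32.1 q [-0.61  0.44 -0.28  2.15  0.87  0.54 -0.17] p [472.8 288.4  28.5] w 0.999 gf 0.0 F [-0.3  0.3  0.2]
t 32.7 q [-0.56  0.27 -0.39  2.13  0.66  0.7   0.01] p [442.6 292.1 112.8] w 0.999 gf 0.0 F [-0.6 -0.  -0.3]
1 30 reg [-0.87  0.38  0.16  2.06  0.27  0.55 -2.66]
1 30 front [ 0.58  0.48 -0.83  2.42  2.7   0.78  2.13]
1 30 in [ 0.41  0.56 -0.63  2.32  2.77  0.77  2.06]
1 37 reg [-0.77  0.41  0.11  1.98  0.1   0.66 -2.45]
1 37 front [ 0.42  0.35 -0.62  2.36  2.64  0.51  2.09]
1 37 in [ 0.24  0.45 -0.42  2.27  2.73  0.52  2.01]
1 45 reg [-0.69  0.46  0.09  1.89 -0.05  0.8  -2.28]
1 45 front [ 0.08  0.26 -0.22  2.29  2.58  0.22  2.08]
1 45 in [ 0.08  0.38 -0.22  2.19  2.6   0.25  2.09]
-1 30 reg [-0.45  0.41 -0.36  2.03  0.6   0.65  0.19]
-1 30 front [-0.13  0.35  0.    2.47  3.01  0.73 -1.52]
-1 30 in [ 0.07  0.48 -0.22  2.34  2.94  0.74 -1.38]
-1 37 reg [-0.37  0.44 -0.4   1.95  0.41  0.73  0.41]
-1 37 front [-0.22  0.29  0.11  2.4   3.03  0.47 -1.55]
-1 37 in [ 0.23  0.45 -0.41  2.27  2.74  0.52 -1.15]
-1 45 reg [-0.32  0.49 -0.39  1.86  0.24  0.84  0.6 ]
-1 45 front [ 0.3   0.28 -0.48  2.28  2.35  0.26 -0.79]
-1 45 in [ 0.4   0.44 -0.61  2.17  2.23  0.34 -0.6 ]
```

View pics/stand2.png

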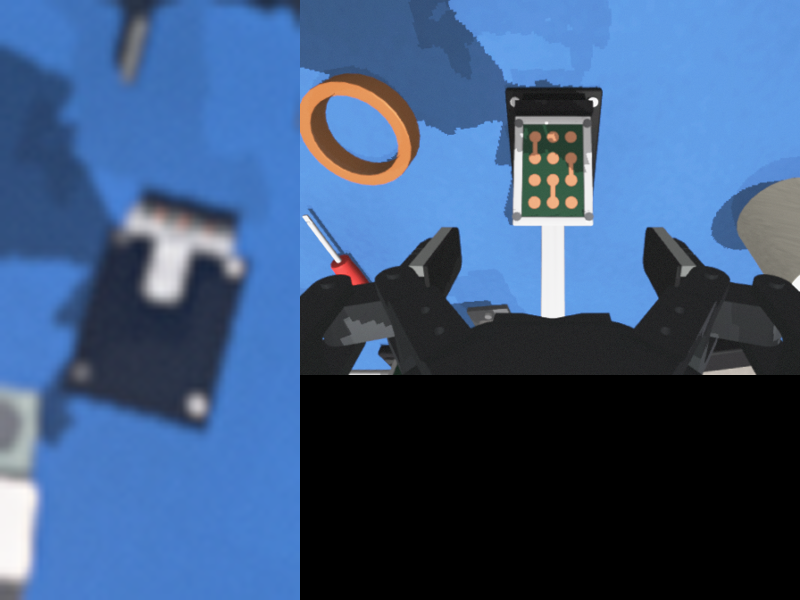

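The picture shows the carrier leaning squarely on the stand and released; board corners are at (513,115), (593,117), (594,224), (513,222). I'll compare them with the model and test the IK waypoints.

Run:
```python
from h import *
import pickle
from scipy.optimize import least_squares
c,w=pickle.load(open("D3.pkl","rb"))
O=np.array([[-40,28,4],[-40,-28,4],[40,-28,4],[40,28,4.]])  # image left/right order checked below
im=(np.array([[513,115],[593,117],[594,224],[513,222]])-[300,0])*1.12
mod=lambda b,y:w2px(c,np.array([b+Rc(y,np.pi/4)@o for o in O]))
print("pred",(mod(STB,SY)/1.12+[300,0]).round(0).tolist())
# if left/right mirrored, swap
m=mod(STB,SY)
if m[0,0]>m[1,0]: O[:,1]*=-1
r=least_squares(lambda v:(w2px(c,np.array([STB+v[:3]+Rc(SY+v[3],np.pi/4)@o for o in O]))-im).ravel(),np.zeros(4))
print("shift",r.x.round(3),"res",r.fun.round(1))
up=np.array([0,0,1.])
for dd in (37,):
  d=np.radians(dd)
  for b in ([470,110,290],[500,120,290],[540,80,300]):
    for p in (45,60,75,90):
      q=kinematics.solve_ik(*tool(np.array(b)-0*up,0,np.radians(p),56,7,d,-1));print(b,p,None if q is None else q.round(2))
```

```text
pred [[590.0, 118.0], [515.0, 118.0], [512.0, 227.0], [593.0, 227.0]]
shift [-1.605  0.742 -1.601 -0.008] res [ 3.3 -0.2 -1.9 -1.8 -1.   0.1 -0.3  1.8]
[470, 110, 290] 45 [ 0.    0.1  -0.37  1.8   0.1   1.12  1.17]
[470, 110, 290] 60 [-0.09 -0.07 -0.31  2.    0.18  0.84  1.08]
[470, 110, 290] 75 [-0.34 -0.22 -0.17  2.22  0.5   0.6   0.72]
[470, 110, 290] 90 None
[500, 120, 290] 45 [-0.01  0.16 -0.37  1.73  0.12  1.13  1.15]
[500, 120, 290] 60 [-0.08 -0.01 -0.32  1.95  0.21  0.84  1.05]
[500, 120, 290] 75 [-0.3  -0.15 -0.2   2.17  0.51  0.58  0.71]
[500, 120, 290] 90 [-0.48 -0.23 -0.17  2.39  1.24  0.5  -0.07]
[540, 80, 300] 45 [ 0.03  0.21 -0.33  1.65  0.12  1.16  1.25]
[540, 80, 300] 60 [-0.03  0.04 -0.27  1.88  0.17  0.85  1.19]
[540, 80, 300] 75 [-0.22 -0.11 -0.13  2.11  0.4   0.54  0.93]
[540, 80, 300] 90 [-0.36 -0.2  -0.09  2.34  1.22  0.37  0.08]
```

Carrier is within 2 mm of the prediction. Next I'll grip the neck, lift and bring it upright.

```bash
cat >> h.py <<'E'
D2=np.radians(37); STC=STB+[-1.6,.7,-1.6]; SYC=SY-.008
N=lambda b,y,p:tool(b,y,p,56,10,D2,-1)
UP=np.array([0,0,1.])
HB=lambda dx,dz: NECK0-72*UP+dx*RXv+dz*UP   # board centre; tip at 200+dz, neck plane at rail x=dx
E
python3 - <<'E'
from h import *
g=N(STC,SYC,np.pi/4)
arm.movep(*back(g,75));rep()
print(arm.line_to(*g,rate=100,contact_N=10));rep()
arm.close();rep()
if .05<arm.state()["width"]<.4:
    zc=Rc(SYC,np.pi/4)[:,2]
    arm.line_to(*N(STC+25*zc+[0,0,40],SYC,np.pi/4),rate=120)
    arm.line_to(*N([500,200,250],-.08,np.radians(50)),rate=200);rep()
    arm.line_to(*N([540,80,300],0,np.radians(65)),rate=200);rep()
    arm.line_to(*N([550,50,290],RY,np.radians(90)),rate=120);rep()
    for a in ((-90,60),(-50,40),(-50,21),(4,21),(4,-2)):
        q=kinematics.solve_ik(*N(HB(*a),RY,np.pi/2));print(a,None if q is None else q.round(2))
E
```

```text
t 33.3 q [-0.36  0.34 -0.42  1.91  0.32  0.86  0.47] p [477.8 285.9 135.6] w 0.998 gf 0.0 F [-0.4  0.2 -0.2]
False
t 34.2 q [-0.39  0.44 -0.38  1.96  0.41  0.72  0.4 ] p [488.1 285.9  63.3] w 1.0 gf 0.0 F [-0.5 -0.5  0.4]
t 34.8 q [-0.39  0.44 -0.38  1.96  0.41  0.72  0.4 ] p [488.1 285.6  63.2] w 0.172 gf 58.6 F [-1.2 -0.8  3.4]
t 36.5 q [-0.17  0.19 -0.4   1.81  0.25  0.99  0.82] p [544.1 196.8 252.3] w 0.169 gf 58.6 F [-0.2  0.9 -1.6]
t 37.3 q [ 0.   -0.01 -0.31  1.95  0.21  0.74  1.14] p [582.2  81.  314.5] w 0.168 gf 58.6 F [-0.8  1.  -2.6]Traceback (most recent call last):
  File "<stdin>", line 11, in <module>
plant.MotionError: the arm cannot follow that straight line within its joint ranges
```

Run:
```python
from h import *
for b,p in (([540,80,300],75),([540,80,300],80),([540,80,300],85),([540,80,300],90),([580,60,280],80),([580,60,280],90),([560,40,250],90)):
    q=kinematics.solve_ik(*N(b,RY,np.radians(p)));print(b,p,None if q is None else q.round(2))
for a in ((-90,60),(-50,40),(-50,21),(4,21),(4,-2)):
    q=kinematics.solve_ik(*N(HB(*a),RY,np.pi/2));print(a,HB(*a).round(0),None if q is None else q.round(2))
```

```text
[540, 80, 300] 75 [ 0.02 -0.1  -0.33  2.1   0.31  0.51  1.05]
[540, 80, 300] 80 [ 0.06 -0.13 -0.38  2.18  0.43  0.4   0.92]
[540, 80, 300] 85 [ 0.2  -0.17 -0.52  2.24  0.59  0.28  0.75]
[540, 80, 300] 90 [ 0.45 -0.2  -0.74  2.31  0.89  0.14  0.42]
[580, 60, 280] 80 [ 0.07 -0.04 -0.33  2.15  0.49  0.33  0.92]
[580, 60, 280] 90 [ 0.16 -0.08 -0.45  2.29  1.51  0.19 -0.12]
[560, 40, 250] 90 [ 0.32 -0.07 -0.56  2.37  2.09  0.16 -0.68]
(-90, 60) [590.   2. 160.] [ 0.93  0.39 -1.2   2.4   2.33  0.55 -0.67]
(-50, 40) [630.   4. 140.] [ 0.88  0.57 -1.22  2.33  2.27  0.68 -0.51]
(-50, 21) [630.   4. 121.] [ 0.87  0.65 -1.23  2.34  2.31  0.75 -0.5 ]
(4, 21) [684.   5. 121.] [ 0.84  0.74 -1.23  2.22  2.25  0.76 -0.35]
(4, -2) [684.   5.  98.] [ 0.83  0.82 -1.24  2.23  2.3   0.83 -0.35]
```

Run:
```python
from h import *
arm.movep(*N([580,60,280],RY,np.pi/2));rep()
arm.movep(*N([585,30,230],RY,np.pi/2));rep()
arm.movep(*N(HB(-80,60),RY,np.pi/2));rep()
for a in ((-45,22),(4,22),(4,-4)):
    q=kinematics.solve_ik(*N(HB(*a),RY,np.pi/2));print(a,None if q is None else q.round(2))
arm.line_to(*N(HB(-45,22),RY,np.pi/2),rate=120,contact_N=10);rep()
```

```text
t 38.5 q [ 0.16 -0.08 -0.45  2.29  1.51  0.19 -0.12] p [612.8  61.5 311.9] w 0.171 gf 58.6 F [-1.   0.7 -1.5]
t 39.3 q [ 0.16  0.01 -0.39  2.36  2.33  0.22 -0.88] p [617.8  31.1 262.1] w 0.165 gf 58.6 F [ 0.4 -0.3 -2.2]
t 39.9 q [ 0.1   0.18 -0.25  2.42  2.82  0.4  -1.31] p [632.7   3.9 192.1] w 0.164 gf 58.6 F [ 0.6  0.4 -1.5]
(-45, 22) [ 0.09  0.32 -0.25  2.37  2.85  0.49 -1.32]
(4, 22) [ 0.08  0.38 -0.23  2.26  2.83  0.44 -1.28]
(4, -4) [ 0.09  0.44 -0.23  2.27  2.86  0.51 -1.3 ]
t 40.5 q [ 0.09  0.32 -0.25  2.37  2.85  0.49 -1.31] p [667.2   4.7 154.4] w 0.163 gf 58.6 F [-0.3 -0.2 -1.9]
```

Run:
```python
from h import *
print("in hit",arm.line_to(*N(HB(4,22),RY,np.pi/2),rate=70,contact_N=5));rep()
arm.sleep(.15)
g=N(HB(4,-6),RY,np.pi/2)
print("down hit",arm.line_to(*g,rate=35,contact_N=4));rep()
print("tip z by pose",200+(arm.state()["ee_pos"]-N(HB(4,0),RY,np.pi/2)[0]).round(1))
s=optics.grab_frame("scene");t=optics.grab_frame("top")
o=np.zeros((600,800,3),np.uint8)
o[:300,:]=cv2.resize(s[215:290,165:365],(800,300),interpolation=cv2.INTER_CUBIC);o[300:,:]=cv2.resize(t[115:190,205:405],(800,300),interpolation=cv2.INTER_CUBIC)
cv2.imwrite("pics/hang.png",o[:,:,::-1])
```

```text
in hit False
t 41.3 q [ 0.08  0.38 -0.22  2.26  2.83  0.44 -1.29] p [715.7   6.  153.1] w 0.17 gf 58.6 F [-1.  -1.2 -2.5]
down hit True
t 42.1 q [ 0.09  0.43 -0.23  2.27  2.85  0.5  -1.3 ] p [716.6   6.  130.8] w 0.171 gf 59.1 F [-0.7  1.2  4.3]
tip z by pose [200.4 199.9 199.2]
```

View pics/hang.png

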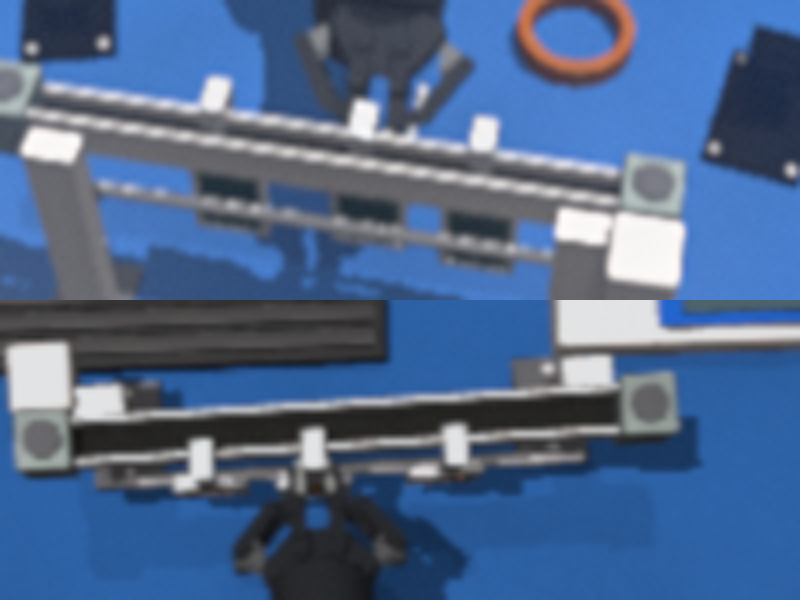

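Lowering stopped with the tip at z≈199, which is belt height. The picture shows the new hook over the lip at (368,120), between the hung ones at (215,95) and (485,133), with boards clear. Release and retreat.

Run:
```python
from h import *
arm.open_jaws();rep()
s=arm.state();arm.line_to(*back((s["ee_pos"],s["eef_rot"]),110),rate=120,contact_N=10);rep()
arm.sleep(2.0)
c=optics.get_calibration("top");t=optics.grab_frame("top").astype(float).min(2)
pts=np.array([NECK0+[0,dy,54] for dy in (79.5,0,-102.6)]) 
for P in pts:
    u,v=w2px(c,P+[11,0,0])[0]; w=t[int(v)-6:int(v)+7,int(u)-10:int(u)+11]; m=w>170
    yy,xx=np.nonzero(m); print("hook top", px2w(c,[[int(u)-10+xx.mean(),int(v)-6+yy.mean()]],226).round(1),m.sum())
rep()
```

```text
t 42.9 q [ 0.09  0.43 -0.23  2.27  2.85  0.5  -1.3 ] p [715.3   5.9 129.9] w 1.002 gf 0.0 F [ 0.   0.2 -0.8]
t 43.9 q [ 0.1   0.17 -0.25  2.42  2.81  0.38 -1.31] p [628.    3.5 196.2] w 1.0 gf 0.0 F [-0.2 -0.8  0.7]
hook top [[687.1  87.2 226. ]] 48
hook top [[690.9   5.7 226. ]] 56
hook top [[691.1 -97.3 226. ]] 62
t 46.0 q [ 0.1   0.17 -0.25  2.42  2.81  0.38 -1.31] p [627.7   3.5 196.3] w 0.999 gf 0.0 F [ 0.1 -0.7 -0.3]
```

```bash
python3 -c "
from h import *
print(workorder.sign_off())"
```

```text
the job is handed in; nothing more can be done
None
```

The carrier hangs on the rail with its hook down on the belt behind the lip, about 81 mm from the left carrier and 103 mm from the right one. The first pick closed on air (the fingers end about 30 mm short of the reported TCP), but the second held, and the job was handed in at about 46 s; the hand-in gave no verdict.

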